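# Pop the battery hatch of the bench power unit

## Robot

A 6-joint arm with a two-finger parallel gripper is mounted at the origin on a cart in front of the work surface, level with it; the furniture and walls round the work are solid. World frame = base frame: x ahead of the robot, y to its left, z up, the work surface at z = 0. Lengths are in m, angles in rad, forces in N, time in s.
With the tool pointing down it reaches from about 0.3 to 0.875 m from the base axis. Payload 6.4 kg.
Tool frame: the origin (TCP) lies midway between the tips of the shut fingers; the grasp point (between the pads) lies tcp_to_grasp behind it (tcp_to_grasp is the distance from the TCP to the grasp point, in m); z points along the fingers, y is the direction in which the jaws open and shut (so a half turn about z gives the same grasp; the last joint's range is limited). The gripper opens to 88 mm and grips with 3 to 60 N. Pads are 18 mm wide; open, the fingers measure 123 mm over their backs; the gripper's body (75 mm by 187 mm) begins 45 mm behind the grasp point.
Start: joints at [1.107, 0.181, 1.607, -0, 1.354, -0.206], TCP at [0.147, 0.556, 0.21] pointing down, gripper open.
Joint ranges: [-2.99, 2.99], [-0.89, 2.07], [0.3, 2.58], [-1.14, 4.28], [0, 2.63], [-3.12, 3.12]. Speed limits (rad/s): [2.57, 2.57, 3.01, 3.14, 3.14, 3.14].

## Interface

Orientations are given as a unit quaternion [w, x, y, z].
In Python, from cell import state, snapshot, get_calibration, job_done, tcp_to_grasp gives the robot as it stands.
- The arm moves only by the tool servo_tool, never from a script. Its argument "series" is a list of rows, each a list of 7 numbers: the shift along the tool's x, y, z in m, then the turn, a rotation vector about the tool's x, y, z in rad, then the opening, from 0 (shut) to 1 (fully open). A call has 1 to 20 rows; each row shifts and turns the commanded pose from where the row before left it, along the tool's axes as they then stand; what a row does not reach is not made up. A row lasts 1/10 s, in which the tool goes at most 50 mm and 8.59 degrees, less where a joint would pass 70% of its speed; a pose out of reach is approached as far as the arm can. A call with a gripper value outside its range is refused whole. The fingers move at their own pace and stop on an object; the grip force is fixed at half the most. Time passes only in rows, so rows that do not move let the fingers close. It gives the time, the measured TCP pose, the force and the opening at its end, in the units of the state.
- state(): the state, without advancing time (a new reading comes with each control period).
- snapshot(name): name is "side" or "top"; returns (picture, depth): 420x560x3 uint8, red, green, blue; 420x560 float32, m along the optical axis (not along the pixel's ray), 0 where there is no reading.
- get_calibration(name): a dict with "intrinsics" (3x3 intrinsics, pixels), "rvec" (rotation vector, rad) and "tvec" (3), from world to camera coordinates, as OpenCV has them. Camera axes: x right, y down, z forward; pixel columns grow to the right and rows downward; lengths in m; the calibration is good to about 2 mm. A picture is of the moment at which its call begins. get_calibration takes no time and is no camera call.
- job_done(): hands the job in, once; it reports no verdict.
The state is a dict: "t": time; "joints": joint angles; "joint_vel": joint speeds; "joint_torque": joint torques, N m; "position": TCP position; "ee_rot": TCP orientation; "wrist_force": force on the tool from outside, world axes, zero at the start; "ft_torque": the same for the moment, N m; "grip_width": opening from 0.0 (shut) to 1.0 (fully open).
Only numpy, scipy, OpenCV 4.12 (cv2) and the standard library are available. Lean on these libraries where they do the work, as an engineer would, in place of code of your own. Each camera call takes 0.05 s, during which the arm holds its last target. There are 200 camera calls.

## Task

Open the blue battery hatch of the grey power unit on the workbench. Push the flat round tin off the hatch sideways onto the unit's own black tray without lifting it, then press the yellow-ribbed end of the hatch all the way in once with the fingertips and let go, so that the push-push latch releases. Leave the hatch standing open by itself, with the tin resting in the tray and nothing else on the bench disturbed.

Things in the scene. Friction and masses are not known exactly. Their poses are not given: they have to be found in the camera images.
- power_unit: Grey power unit, fixed, 110 (x) x 220 (y) x 54 mm tall. Origin: centre of its underside. Axes: x to its back (hinge side), y to the hatch half, z up. The blue hatch fills y +14 to +102 mm. Tray: black floor 54 mm up, y -106 to +8, x -51 to +51 mm, 5 mm lip at front, back and outer side, none towards the hatch; nothing stands up between them.
- tray_centre (a point): Middle of the tray floor of the unit, at [0, -49, 54] mm in the unit's frame; same axes.
- press_pad (a point): Middle of the ribbed press area (31 x 40 mm, black with yellow ribs) on the blue hatch, near its free front edge. Hatch shut: at [-34, 58, 55.5] mm in the unit's frame, axes as the unit's (z up); it moves with the hatch.
- hatch (a joint): Blue hatch, 91 x 88 x 5 mm, hinge along unit y at x +41, z 52.5 mm; free edge x -54. Rad: 0 shut and latched, + opens up, 1.45 open at its stop (145 mm high). Push-push latch: press the pad down (trips at -0.06, firm stop at -0.09 = 6.5 mm at the pad; 2 to 4 N), raise the finger: a spring (1.5 N at the pad) swings it open in about 2 s and holds it. Pressed shut again, it latches.
- flat_tin: Flat round lidded tin, grey metal, 64 mm diameter, 18 mm high, 0.04 to 0.09 kg, loose. Origin: centre of its underside, z up. It starts on the hatch, within 10 mm of the hatch's middle.
- oil_can: Bystander, leave alone. Origin: centre of its underside. Copper oil can, 64 mm diameter, 125 mm tall with its spout.
- glue_bottle: Bystander, leave alone. Origin: centre of its underside. Small brown bottle with a white cap, 36 mm diameter, 75 mm tall.
- feeler_tin: Bystander, leave alone. Origin: centre of its underside. Flat yellow and green tin, 62 x 81 x 16 mm.
- red_screwdriver: Bystander, leave alone. Origin: centre of its underside. Lying screwdriver with a red handle, 82 x 150 x 25 mm overall.
- hex_bolt: Bystander, leave alone. Origin: centre of its underside. Hexagon bolt standing on its head, 19 x 22 x 52 mm.
- grey_tin: Bystander, leave alone. Origin: centre of its underside. Round grey lidded tin, 54 mm diameter, 30 mm tall.
- latch_pin (a joint): Follower pin inside the latch, hidden under the hatch, not to be touched; m along the unit's y. 0 when latched, up to +0.0075 while the hatch is being pressed in to release, between -0.003 and +0.001 once it is open; it goes below -0.004 only when a popped hatch is pushed shut again.
There are look-alikes about, which are no part of the job. Leave any purple look-alike of the flat_tin alone.

How it is judged:
By the outcome, as a careful person would: the job done as asked, in the order asked, and still so for the second after the job is handed in, with the robot touching nothing.
It also fails if it takes over 51 s, if anything falls off the work surface, if the arm or the gripper's body presses on something with over 40 N, if the wrist force passes 120 N, or if a joint passes its speed limit or range.

## Working session

There is one attempt and no reset: what is moved stays moved. The work goes in short steps, Python scripts to look and compute and a tool call to move; the robot and the scene stay as the last step left them, time stands still between calls to the robot, and variables do not carry over. Pictures are saved under pics/ and viewed, about 8 in all and at most 12, crops included, and the job is handed in when it is done.

Besides the shell and the picture viewer there is one more tool, called as name(argument=value, ...), one argument or row to a line, values as JSON. servo_tool: Moves the arm, as the interface text tells. Its arguments: {"type":"object","properties":{"series":{"type":"array"}},"required":["series"]}

```bash
mkdir -p pics; ls; cat > h.py <<'E'
import numpy as np,cv2
from cell import state,snapshot,get_calibration,job_done,tcp_to_grasp
def cal(n):
    c=get_calibration(n);R=cv2.Rodrigues(np.array(c["rvec"],float))[0]
    return np.array(c["intrinsics"],float),R,np.array(c["tvec"],float).ravel()
def world(n,d):
    K,R,t=cal(n);v,u=np.indices(d.shape)
    P=np.stack([(u-K[0,2])/K[0,0]*d,(v-K[1,2])/K[1,1]*d,d],-1)
    W=(P-t)@R
    W[d<=0]=np.nan
    return W
def proj(n,p):
    K,R,t=cal(n);q=K@(R@np.array(p)+t);return q[:2]/q[2]
E
python3 - <<'E'
from h import *
print(state(),tcp_to_grasp)
for n in("side","top"):
    p,d=snapshot(n);cv2.imwrite(f"pics/{n}0.png",p[...,::-1]);np.save(n+"0",d);np.save(n+"p0",p)
    K,R,t=cal(n);print(n,-R.T@t,R[2],(d>0).mean())
a=cv2.imread("pics/side0.png");b=cv2.imread("pics/top0.png")
E
```

```text
pics
{'t': 0.0, 'joints': array([ 1.10669626e+00,  1.81546879e-01,  1.60796944e+00, -2.95991816e-05,
        1.35377291e+00, -2.06315382e-01]), 'joint_vel': array([-6.45285692e-04,  3.31465680e-04,  1.65083358e-03,  6.53027873e-05,
        5.49208385e-05, -1.18419032e-04]), 'joint_torque': array([-1.12340618e-03, -4.33861148e+01, -3.41849113e+01,  7.01867673e-02,
        3.84134415e-02, -1.13699296e-04]), 'position': array([0.14633404, 0.55548604, 0.20912552]), 'ee_rot': array([-2.65411524e-04,  1.28532535e-01,  9.91704930e-01, -8.05826447e-04]), 'wrist_force': array([ 0.11074517, -0.84496064, -0.81681863]), 'ft_torque': array([ 0.05145595, -0.00548508, -0.03504084]), 'grip_width': 1.0011071649995398} 0.0187
side [0.56326174 0.50392751 0.44690388] [ 0.05890271 -0.89866362 -0.43466558] 0.9961352040816327
top [ 0.50509084 -0.28782035  1.09920264] [ 1.10138260e-01 -6.60497066e-05 -9.93916274e-01] 0.9960204081632653
```

View pics/top0.png

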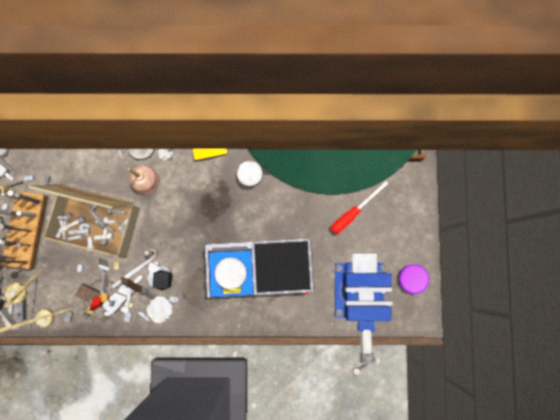

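View pics/side0.png

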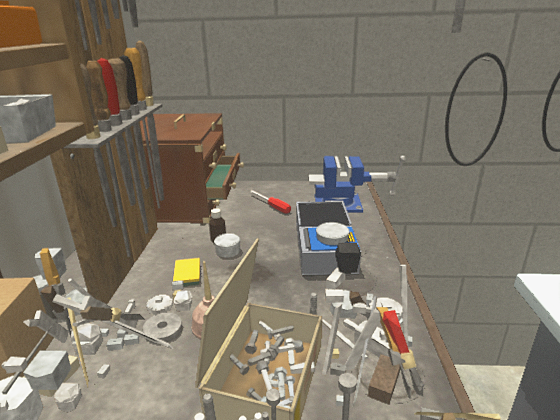

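Top view: the power unit spans about (205..312, 240..298), with the hatch on the left (blue), yellow ribs at (231,291) and the tin at (231,273). The tray is the black area at (283,267).
Candidates for flat_tin: (231,273) on the hatch, (249,174) grey_tin on the bench, (414,279) purple look-alike, and (160,309) pale scrap. I choose (231,273) because it sits on the blue hatch, and will check it in a crop.

```bash
python3 - <<'E'
from h import *
p=np.load("topp0.npy");d=np.load("top0.npy");W=world("top",d)
ps=np.load("sidep0.npy");ds=np.load("side0.npy");Ws=world("side",ds)
def rect(W,m):
    q=W[m];q=q[np.isfinite(q).all(1)];r=cv2.minAreaRect(q[:,:2].astype(np.float32));return q,r
# tray: dark, z .045-.065
for n,Wn,pn in(("top",W,p),("side",Ws,ps)):
    z=Wn[...,2];box=(Wn[...,0]>.2)&(Wn[...,0]<.65)&(Wn[...,1]>-.45)&(Wn[...,1]<0)
    m=box&(z>.04)&(z<.085)
    l=cv2.connectedComponentsWithStats(m.astype(np.uint8));i=1+np.argmax(l[2][1:,4]);mu=l[1]==i
    q,r=rect(Wn,mu);print(n,"unit",r)
    dk=mu&(pn.max(-1)<40);q,r=rect(Wn,dk);print("tray",r,np.median(q,0))
    bl=mu&(pn[...,2]>pn[...,0].astype(int)+60);q,r=rect(Wn,bl);print("hatch",r,np.median(q[:,2]))
    ti=mu&(z>.066);ti=mu&(z>.068);q,r=rect(Wn,ti);print("tin",cv2.minEnclosingCircle(q[:,:2].astype(np.float32)),np.median(q,0))
    ye=mu&(pn[...,0]>150)&(pn[...,2]<90);
    if ye.any():q,r=rect(Wn,ye);print("yel",r,np.median(q,0))
a=cv2.resize(p[220:320,130:330],(800,400),interpolation=cv2.INTER_CUBIC)
b=cv2.resize(ps[190:290,270:400],(260,200),interpolation=cv2.INTER_CUBIC)
c=np.zeros((600,800,3),np.uint8);c[:400]=a;c[400:,:260]=b
cv2.imwrite("pics/crop.png",c[...,::-1])
# heights near the unit
for y in np.arange(.05,-.5,-.05):
  row=[]
  for x in np.arange(.15,.65,.05):
    s=(abs(W[...,0]-x)<.025)&(abs(W[...,1]-y)<.025);row.append(f"{np.nanmax(W[s][:,2])*1000:.0f}" if s.any() else "-")
  print(f"{y:.2f}",row)
E
```

```text
top unit ((0.5082359313964844, -0.2531883120536804), (0.10991678386926651, 0.22079560160636902), 3.196169376373291)
tray ((0.0, 0.0), (0.0, 0.0), 0.0) [nan nan nan]
hatch ((0.49677276611328125, -0.19432136416435242), (0.09348876029253006, 0.09149543195962906), 3.27032732963562) 0.05466741667939812
tin ((0.49739256501197815, -0.1960919052362442), 0.03213310241699219) [ 0.49658611 -0.19567118  0.07169522]
yel ((0.46111640334129333, -0.19746536016464233), (0.006795690394937992, 0.031534746289253235), 3.8576183319091797) [ 0.46121369 -0.19727357  0.05516194]
side unit ((0.5072208046913147, -0.2502700090408325), (0.11000312864780426, 0.22274310886859894), 3.245734214782715)
tray ((0.0, 0.0), (0.0, 0.0), 0.0) [nan nan nan]
hatch ((0.49521681666374207, -0.19067811965942383), (0.09019466489553452, 0.08909104764461517), 3.2892847061157227) 0.05492043430354744
tin ((0.4967518746852875, -0.19181618094444275), 0.032410282641649246) [ 0.49632627 -0.18911976  0.07164629]
yel ((0.45686769485473633, -0.19616888463497162), (0.038480859249830246, 0.010936681181192398), 79.21549987792969) [ 0.45759454 -0.19529931  0.05497628]
0.05 ['-786', '-888', '-', '-', '4', '142', '139', '96', '60', '175']
0.00 ['-787', '-888', '-', '-', '4', '55', '78', '85', '53', '175']
-0.05 ['-786', '-888', '-', '-', '4', '22', '115', '115', '11', '721']
-0.10 ['-790', '-887', '-', '-', '4', '5', '114', '114', '6', '813']
-0.15 ['-790', '-886', '-', '-', '4', '6', '69', '77', '60', '837']
-0.20 ['-791', '-883', '-', '-', '5', '5', '76', '77', '76', '837']
-0.25 ['-885', '-885', '-', '-', '4', '6', '63', '76', '61', '838']
-0.30 ['-884', '-889', '-', '-', '5', '5', '62', '61', '64', '837']
-0.35 ['-887', '-887', '-', '-', '4', '5', '63', '61', '62', '837']
-0.40 ['-884', '-885', '-', '-', '4', '19', '15', '19', '5', '837']
-0.45 ['-888', '-888', '-', '144', '95', '124', '123', '125', '81', '838']
  return _methods._mean(a, axis=axis, dtype=dtype,
  ret = um.true_divide(
```

View pics/crop.png

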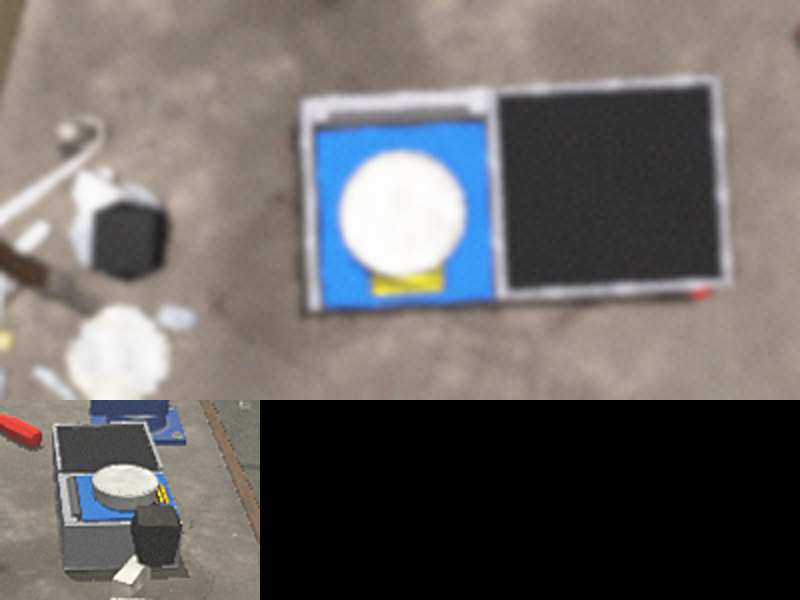

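The crop confirms it: the pale grey lidded tin stands on the blue hatch, overlapping part of the yellow ribs, and the tray to the right is empty. The unit is at about (0.508, -0.2525) with a yaw of +3.2°. Next I check the path heights and work out the shifts.

```bash
cat >> h.py <<'E'
C=np.array([.5078,-.252]);Y=.056
def u2w(x,y):
    c,s=np.cos(Y),np.sin(Y);return C+np.array([c*x-s*y,s*x+c*y])
def w2u(p):
    c,s=np.cos(Y),np.sin(Y);d=np.array(p[:2])-C;return np.array([c*d[0]+s*d[1],-s*d[0]+c*d[1]])
from scipy.spatial.transform import Rotation as Ro
def shift(target):
    s=state();q=s["ee_rot"];R=Ro.from_quat(np.r_[q[1:],q[0]])
    return R.inv().apply(np.array(target)-s["position"]),R.as_matrix()
E
python3 - <<'E'
from h import *
for n in("top","side"):
    W=world(n,np.load(n+"0.npy"))
    for y in np.arange(.6,0,-.1):
        print(n,round(y,1),[f"{np.nanmax(W[s][:,2])*1000:.0f}" if (s:=(abs(W[...,0]-x)<.05)&(abs(W[...,1]-y)<.05)).any() else "-" for x in np.arange(.15,.66,.1)])
t=u2w(-.008,.105);print(t,shift([*t,.28]))
print("tin unit",w2u([.497,-.194]))
E
```

```text
top 0.6 ['-885', '-889', '-', '-', '-', '-']
top 0.5 ['-882', '-890', '-', '-', '-', '-']
top 0.4 ['-886', '-890', '-', '-', '-', '-']
top 0.3 ['-885', '-889', '74', '94', '106', '107']
top 0.2 ['-792', '-890', '120', '96', '142', '174']
top 0.1 ['-261', '-891', '5', '100', '96', '176']
side 0.6 ['-', '-', '-', '-', '-', '-']
side 0.5 ['-', '-', '-', '-', '-', '-']
side 0.4 ['-', '-', '-', '-', '-', '-']
side 0.3 ['-', '-', '121', '136', '164', '109']
side 0.2 ['-', '-', '121', '81', '164', '174']
side 0.1 ['-', '-', '13', '111', '94', '174']
[ 0.49393561 -0.14761236] (array([-0.51535723, -0.59138774, -0.0700643 ]), array([[-9.66944313e-01,  2.54986728e-01, -6.80883625e-04],
       [ 2.54987442e-01,  9.66943431e-01, -1.34403536e-03],
       [ 3.15664768e-04, -1.47322413e-03, -9.99998865e-01]]))
tin unit [-0.00753677  0.05851356]
```

servo_tool(
  series=[
    [0,0,-0.035,0,0,0,0.34],
    [0,0,-0.035,0,0,0,0.34],
    [-0.0322,-0.037,0,0,0,0,0.34],
    [-0.0322,-0.037,0,0,0,0,0.34],
    [-0.0322,-0.037,0,0,0,0,0.34],
    [-0.0322,-0.037,0,0,0,0,0.34],
    [-0.0322,-0.037,0,0,0,0,0.34],
    [-0.0322,-0.037,0,0,0,0,0.34],
    [-0.0322,-0.037,0,0,0,0,0.34],
    [-0.0322,-0.037,0,0,0,0,0.34],
    [-0.0322,-0.037,0,0,0,0,0.34],
    [-0.0322,-0.037,0,0,0,0,0.34],
    [-0.0322,-0.037,0,0,0,0,0.34],
    [-0.0322,-0.037,0,0,0,0,0.34],
    [-0.0322,-0.037,0,0,0,0,0.34],
    [-0.0322,-0.037,0,0,0,0,0.34],
    [-0.0322,-0.037,0,0,0,0,0.34],
    [-0.0322,-0.037,0,0,0,0,0.34],
  ],
)

```text
t: 1.9
position: [0.4942, -0.1498, 0.2796]
ee_rot: [-0.0, 0.129, 0.992, 0.0]
wrist_force: [0.3, 0.6, 0.3]
grip_width: 0.346
```

servo_tool(
  series=[
    [0,0,0,0,0,0.14,0.34],
    [0,0,0,0,0,0.14,0.34],
    [0,0,0,0,0,0.14,0.34],
    [0,0,0,0,0,0.14,0.34],
    [0,0,0,0,0,0.14,0.34],
    [0,0,0,0,0,0.14,0.34],
    [0,0,0,0,0,0.14,0.34],
    [0,0,0,0,0,0.14,0.34],
    [0,0,0,0,0,0.137,0.34],
    [0,0,0,0,0,0,0.34],
    [0,0,0,0,0,0,0.34],
  ],
)

```text
t: 3.0
position: [0.4936, -0.1477, 0.2797]
ee_rot: [-0.0, 0.686, 0.728, -0.0]
wrist_force: [-0.3, 0.5, -0.1]
grip_width: 0.342
```

```bash
python3 - <<'E'
from h import *
s=state();print(s["t"],s["position"],s["grip_width"],s["wrist_force"],s["joints"])
t=u2w(-.008,.105);print(shift([*t,.10]),shift([*t,.063])[0])
E
```

```text
3.0 [ 0.4936362  -0.14766809  0.27967818] 0.3418106025488361 [-0.31299291  0.49525881 -0.12194045] [-5.21341647e-01 -6.42108755e-03  1.66789583e+00  5.61000378e-06
  1.48078639e+00 -5.81006229e-01]
(array([-2.89881059e-05,  4.02054957e-04,  1.79677988e-01]), array([[-5.96285768e-02,  9.98220467e-01, -5.76891178e-04],
       [ 9.98220564e-01,  5.96287778e-02,  3.37777647e-04],
       [ 3.71575877e-04, -5.55723437e-04, -9.99999777e-01]])) [-4.27364133e-05  4.22616724e-04  2.16677980e-01]
```

servo_tool(
  series=[
    [0,0,0.04,0,0,0,0.34],
    [0,0,0.04,0,0,0,0.34],
    [0,0,0.04,0,0,0,0.34],
    [0,0,0.04,0,0,0,0.34],
    [0,0,0.02,0,0,0,0.34],
    [0,0,0.01,0,0,0,0.34],
    [0,0,0,0,0,0,0.34],
  ],
)

```text
t: 3.7
position: [0.4931, -0.1474, 0.0889]
ee_rot: [-0.001, 0.686, 0.727, -0.0]
wrist_force: [-0.1, -0.2, -0.0]
grip_width: 0.338
```

```bash
python3 - <<'E'
from h import *
p,d=snapshot("top");ps,ds=snapshot("side")
a=cv2.resize(p[220:320,180:340],(640,400),interpolation=cv2.INTER_CUBIC)
b=cv2.resize(ps[180:290,270:400],(236,200),interpolation=cv2.INTER_CUBIC)
c=np.zeros((600,640,3),np.uint8);c[:400]=a;c[400:,:236]=b
cv2.imwrite("pics/pre.png",c[...,::-1]);s=state();print(s["position"],s["wrist_force"])
E
```

```text
[ 0.49467798 -0.14824345  0.09115194] [-0.31204904  0.41021883  0.29123292]
```

View pics/pre.png

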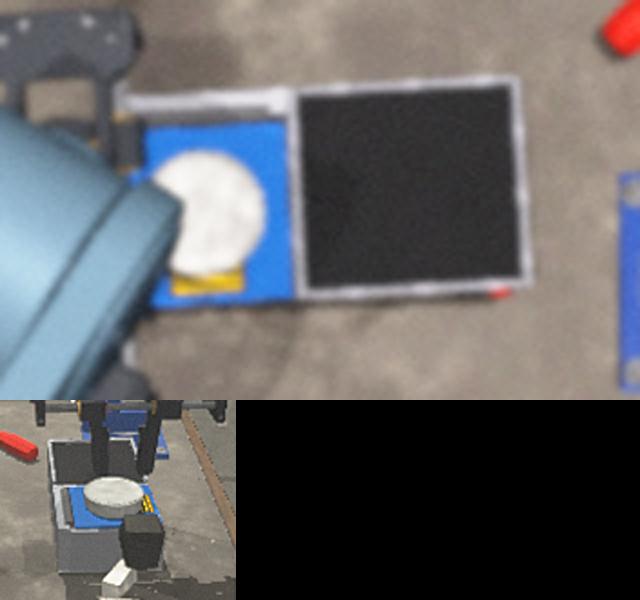

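```bash
python3 - <<'E'
from h import *
def cr(q):return (q-[270,180])*236/130+[0,400]
for x in(-.032,-.015,.015,.032):
    print(x,[cr(proj("side",[*u2w(-.008+x,.105+yy),.089])).round() for yy in(-.009,.009)])
_,d=snapshot("side");W=world("side",d)
m=(W[...,2]>.08)&(W[...,2]<.11)&(W[...,0]>.44)&(W[...,0]<.55)&(W[...,1]<-.1)&(W[...,1]>-.25)
q=W[m];print(q.min(0),q.max(0),len(q),np.median(q,0))
for lo in(.44,.494):
    k=q[(q[:,0]>lo)&(q[:,0]<lo+.055)];print(k.min(0),k.max(0))
print([ (u2w(-.008+x,.096),) for x in(-.032,.032)])
E
```

```text
-0.032 [array([149., 492.]), array([152., 501.])]
-0.015 [array([132., 492.]), array([135., 501.])]
0.015 [array([103., 493.]), array([105., 502.])]
0.032 [array([ 86., 493.]), array([ 88., 502.])]Traceback (most recent call last):
  File "<stdin>", line 7, in <module>
    return umr_minimum(a, axis, None, out, keepdims, initial, where)
ValueError: zero-size array to reduction operation minimum which has no identity
```

```bash
python3 - <<'E'
from h import *
p,d=snapshot("side");W=world("side",d)
b=(W[...,1]<-.08)&(W[...,1]>-.22)&(W[...,0]>.42)&(W[...,0]<.57)
for z in np.arange(.075,.2,.008):
    q=W[b&(W[...,2]>=z)&(W[...,2]<z+.008)]
    if len(q):print(round(z,3),len(q),q.min(0).round(3),q.max(0).round(3))
v,u=np.where(b&(W[...,2]>.08));print(v.max(),[ (u[v==k].min(),u[v==k].max()) for k in range(v.max()-3,v.max()+1)])
print(state()["position"],state()["grip_width"])
E
```

```text
0.115 22 [ 0.469 -0.155  0.119] [ 0.518 -0.135  0.123]
0.123 78 [ 0.465 -0.159  0.123] [ 0.523 -0.134  0.131]
0.131 80 [ 0.464 -0.158  0.131] [ 0.523 -0.133  0.139]
0.139 81 [ 0.463 -0.156  0.139] [ 0.525 -0.134  0.147]
0.147 77 [ 0.463 -0.152  0.147] [ 0.525 -0.133  0.155]
0.155 89 [ 0.462 -0.158  0.155] [ 0.526 -0.134  0.163]
0.163 102 [ 0.461 -0.156  0.163] [ 0.526 -0.133  0.171]
0.171 60 [ 0.461 -0.154  0.171] [ 0.527 -0.134  0.179]
0.179 14 [ 0.458 -0.156  0.179] [ 0.472 -0.119  0.187]
0.187 167 [ 0.422 -0.179  0.187] [ 0.57  -0.11   0.195]
0.195 502 [ 0.42  -0.172  0.195] [ 0.569 -0.11   0.203]
221 [(np.int64(321), np.int64(353)), (np.int64(321), np.int64(352)), (np.int64(323), np.int64(351)), (np.int64(324), np.int64(326))]
[ 0.49505025 -0.14841909  0.09170308] 0.33729299598026835
```

The side camera shows the fingertips at z≈0.119, while the reported TCP z is about 0.09. That is about 29 mm of disagreement, so I go by the camera and descend part-way to re-measure.

servo_tool(
  series=[
    [0,0,0.015,0,0,0,0.34],
    [0,0,0.015,0,0,0,0.34],
    [0,0,0,0,0,0,0.34],
    [0,0,0,0,0,0,0.34],
  ],
)

```text
t: 4.3
position: [0.4944, -0.148, 0.061]
ee_rot: [0.001, 0.687, 0.727, 0.0]
wrist_force: [-0.6, -0.8, 0.5]
grip_width: 0.339
```

```bash
cat >> h.py <<'E'
def fing():
    p,d=snapshot("side");W=world("side",d)
    x,y,_=state()["position"]
    b=(abs(W[...,0]-x)<.05)&(abs(W[...,1]-y)<.03)&(W[...,2]>.062)&(p.max(-1)<75)
    l=cv2.connectedComponentsWithStats(b.astype(np.uint8),connectivity=4)
    for i in range(1,l[0]):
        q=W[l[1]==i]
        if len(q)>15: print("finger",len(q),"tipz",np.percentile(q[:,2],1).round(4),q.min(0).round(3),q.max(0).round(3))
    print("state",[state()["position"].round(4) for _ in range(3)],state()["wrist_force"].round(1),state()["t"])
    return p,d,W
E
python3 - <<'E'
from h import *
fing()
E
```

```text
finger 86 tipz 0.3078 [ 0.524 -0.138  0.306] [ 0.541 -0.119  0.334]
finger 20 tipz 0.2783 [ 0.516 -0.141  0.278] [ 0.529 -0.118  0.283]
finger 29 tipz 0.2701 [ 0.519 -0.136  0.27 ] [ 0.531 -0.119  0.278]
finger 99 tipz 0.2453 [ 0.504 -0.166  0.245] [ 0.528 -0.118  0.256]
finger 106 tipz 0.2422 [ 0.453 -0.158  0.242] [ 0.479 -0.118  0.256]
finger 1278 tipz 0.1709 [ 0.445 -0.168  0.161] [ 0.544 -0.118  0.238]
finger 290 tipz 0.0905 [ 0.461 -0.158  0.088] [ 0.479 -0.122  0.165]
finger 235 tipz 0.0926 [ 0.508 -0.156  0.091] [ 0.526 -0.132  0.147]
state [array([ 0.4946, -0.1482,  0.0613]), array([ 0.4946, -0.1482,  0.0613]), array([ 0.4946, -0.1482,  0.0613])] [1.1 0.3 1. ] 4.35
```

servo_tool(
  series=[
    [0,0,0.01,0,0,0,0.34],
    [0,0,0.01,0,0,0,0.34],
    [0,0,0.005,0,0,0,0.34],
    [0,0,0,0,0,0,0.34],
    [0,0,0,0,0,0,0.34],
  ],
)

```text
t: 4.85
position: [0.4936, -0.1477, 0.0347]
ee_rot: [-0.0, 0.687, 0.727, -0.0]
wrist_force: [0.4, -0.8, 1.1]
grip_width: 0.337
```

```bash
python3 - <<'E'
from h import *
p,d,W=fing()
cv2.imwrite("pics/low.png",cv2.resize(p[170:300,260:400],(560,520),interpolation=cv2.INTER_CUBIC)[...,::-1])
E
```

```text
finger 77 tipz 0.2827 [ 0.524 -0.135  0.282] [ 0.541 -0.12   0.306]
finger 24 tipz 0.2444 [ 0.519 -0.135  0.244] [ 0.53  -0.119  0.251]
finger 101 tipz 0.2185 [ 0.504 -0.166  0.217] [ 0.529 -0.118  0.23 ]
finger 115 tipz 0.216 [ 0.452 -0.159  0.216] [ 0.481 -0.118  0.229]
finger 1214 tipz 0.1426 [ 0.444 -0.167  0.132] [ 0.544 -0.118  0.214]
finger 231 tipz 0.0746 [ 0.46  -0.158  0.072] [ 0.479 -0.122  0.139]
finger 213 tipz 0.0641 [ 0.507 -0.157  0.063] [ 0.525 -0.133  0.12 ]
state [array([ 0.4939, -0.1478,  0.035 ]), array([ 0.4939, -0.1478,  0.035 ]), array([ 0.4939, -0.1478,  0.035 ])] [0.9 1.  0. ] 4.9
```

View pics/low.png

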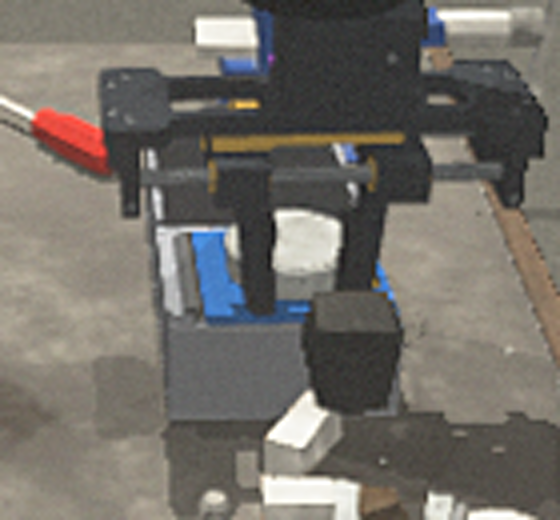

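The fingers straddle the tin's outer side (tips at 4x crop (258,310) and (355,~300)) just above the hatch, and the tin is visible between them. Now I push towards the tray.

servo_tool(
  series=[
    [-0.006,0,0,0,0,0,0.34],
    [-0.006,0,0,0,0,0,0.34],
    [-0.006,0,0,0,0,0,0.34],
    [-0.006,0,0,0,0,0,0.34],
    [-0.006,0,0,0,0,0,0.34],
    [-0.006,0,0,0,0,0,0.34],
    [-0.006,0,0,0,0,0,0.34],
    [-0.006,0,0,0,0,0,0.34],
    [-0.004,0,0,0,0,0,0.34],
    [0,0,0,0,0,0,0.34],
  ],
)

```text
t: 5.9
position: [0.4968, -0.2003, 0.035]
ee_rot: [0.0, 0.687, 0.726, -0.0]
wrist_force: [1.4, 0.5, -0.5]
grip_width: 0.342
```

```bash
cat >> h.py <<'E'
def tin():
    for n in("top","side"):
        p,d=snapshot(n);W=world(n,d);z=W[...,2]
        U=np.stack([W[...,0]-C[0],W[...,1]-C[1]],-1)@np.array([[np.cos(Y),-np.sin(Y)],[np.sin(Y),np.cos(Y)]])
        m=(abs(U[...,0])<.052)&(abs(U[...,1])<.11)&(z>.066)&(z<.08)&(p.min(-1)>110)
        l=cv2.connectedComponentsWithStats(m.astype(np.uint8))
        if l[0]<2: print(n,"no tin");continue
        q=U[l[1]==1+np.argmax(l[2][1:,4])]
        print(n,"tin unit",cv2.minEnclosingCircle(q.astype(np.float32)),q.min(0).round(3),q.max(0).round(3),np.median(z[m]).round(4))
E
python3 - <<'E'
from h import *
tin();s=state();print(s["position"],w2u(s["position"]),s["wrist_force"],s["t"])
E
```

```text
top tin unit ((-0.0008024238049983978, 0.0024043042212724686), 0.028636230155825615) [-0.024 -0.019] [0.023 0.019] 0.0712
side tin unit ((-0.011592344380915165, 0.015566771849989891), 0.032511550933122635) [-0.033 -0.016] [0.002 0.048] 0.0715
[ 0.49665168 -0.1997154   0.03492076] [-0.00820444  0.05282662] [-0.44900457 -0.07695808  0.7679859 ] 6.0
```

servo_tool(
  series=[
    [-0.006,0,0,0,0,0,0.34],
    [-0.006,0,0,0,0,0,0.34],
    [-0.006,0,0,0,0,0,0.34],
    [-0.006,0,0,0,0,0,0.34],
    [-0.006,0,0,0,0,0,0.34],
    [-0.006,0,0,0,0,0,0.34],
    [-0.006,0,0,0,0,0,0.34],
    [-0.006,0,0,0,0,0,0.34],
    [-0.006,0,0,0,0,0,0.34],
    [-0.006,0,0,0,0,0,0.34],
    [-0.004,0,0,0,0,0,0.34],
    [0,0,0,0,0,0,0.34],
    [0.005,0,0,0,0,0,0.34],
    [0.01,0,0,0,0,0,0.34],
    [0,0,0,0,0,0,0.34],
  ],
)

```text
t: 7.5
position: [0.4991, -0.2466, 0.0347]
ee_rot: [-0.001, 0.687, 0.727, 0.0]
wrist_force: [-0.3, -0.6, 0.1]
grip_width: 0.338
```

```bash
python3 - <<'E'
from h import *
tin();s=state();print(s["position"],w2u(s["position"]),s["wrist_force"],s["t"])
E
```

```text
top tin unit ((0.0038881003856658936, -0.05961283668875694), 0.02770841307938099) [-0.016 -0.083] [ 0.023 -0.037] 0.0703
side tin unit ((-0.008490923792123795, -0.04654514789581299), 0.032199710607528687) [-0.034 -0.079] [ 0.002 -0.016] 0.0699
[ 0.49950995 -0.24787627  0.03505334] [-0.00804624  0.00458126] [-0.25334103  0.02420449 -0.17679033] 7.6
```

The tin rests in the tray at about unit (-8, -48) mm with its top at z 0.070. Before choosing the pressing orientation I check the clearance to the black block beside the hatch.

```bash
python3 - <<'E'
from h import *
for n in("top","side"):
    W=world(n,np.load(n+"0.npy"))
    m=(W[...,0]>.38)&(W[...,0]<.62)&(W[...,1]>-.138)&(W[...,1]<.0)&(W[...,2]>.08)
    q=W[m];print(n,len(q),q.min(0),q.max(0))
    U=np.array([w2u(a) for a in q]);print(U.min(0),U.max(0))
# gripper extent now
W=world("side",snapshot("side")[1]);b=(W[...,0]>.3)&(W[...,0]<.7)&(abs(W[...,1]+.247)<.06)&(W[...,2]>.08)
for z in np.arange(.085,.2,.01):
    q=W[b&(W[...,2]>=z)&(W[...,2]<z+.01)]
    if len(q):print(z.round(3),q.min(0).round(3),q.max(0).round(3))
E
```

```text
top 3678 [ 0.46307161 -0.13799951  0.08350705] [ 0.61998974 -0.04687861  0.77343571]
[-0.03415168  0.10774692] [0.1204113  0.20660474]
side 620 [ 0.46195673 -0.07523882  0.08008832] [ 0.50296585 -0.03925006  0.11331459]
[-0.03515946  0.17750504] [0.0062532  0.21383352]
0.085 [ 0.467 -0.251  0.085] [ 0.53  -0.232  0.095]
0.095 [ 0.467 -0.249  0.095] [ 0.53  -0.234  0.105]
0.105 [ 0.466 -0.256  0.105] [ 0.532 -0.233  0.115]
0.115 [ 0.467 -0.26   0.115] [ 0.53  -0.233  0.125]
0.125 [ 0.411 -0.28   0.125] [ 0.585 -0.208  0.135]
0.135 [ 0.411 -0.272  0.135] [ 0.582 -0.206  0.145]
0.145 [ 0.406 -0.253  0.145] [ 0.587 -0.206  0.155]
0.155 [ 0.405 -0.27   0.155] [ 0.592 -0.206  0.165]
0.165 [ 0.405 -0.282  0.165] [ 0.593 -0.207  0.175]
0.175 [ 0.457 -0.266  0.175] [ 0.517 -0.22   0.185]
0.185 [ 0.458 -0.263  0.185] [ 0.515 -0.221  0.195]
0.195 [ 0.457 -0.263  0.195] [ 0.515 -0.223  0.203]
```

servo_tool(
  series=[
    [0,0,-0.02,0,0,0,0.34],
    [0,0,-0.04,0,0,0,0.1],
    [0,0,-0.04,0,0,0,0],
    [0.027,-0.013,0,0,0,0,0],
    [0.0265,-0.013,0,0,0,0,0],
    [0,0,0,0,0,0.145,0],
    [0,0,0,0,0,0.145,0],
    [0,0,0,0,0,0.145,0],
    [0,0,0,0,0,0.145,0],
    [0,0,0,0,0,0.145,0],
    [0,0,0,0,0,0.145,0],
    [0,0,0,0,0,0.145,0],
    [0,0,0,0,0,0.145,0],
    [0,0,0,0,0,0.145,0],
    [0,0,0,0,0,0.145,0],
    [0,0,0,0,0,0.121,0],
    [0,0,0.03,0,0,0,0],
    [0,0,0.02,0,0,0,0],
    [0,0,0,0,0,0,0],
    [0,0,0,0,0,0,0],
  ],
)

```text
t: 9.65
position: [0.4705, -0.1967, 0.0853]
ee_rot: [-0.0, 1.0, 0.028, -0.0]
wrist_force: [-0.3, 1.4, 0.7]
grip_width: 0.002
```

```bash
python3 - <<'E'
from h import *
tin()
p,d,W=fing();t=u2w(-.035,.058);print(w2u(state()["position"]),shift([*t,.08]),proj("side",[*t,.0555]))
cv2.imwrite("pics/press.png",cv2.resize(p[170:300,260:400],(560,520),interpolation=cv2.INTER_CUBIC)[...,::-1])
E
```

```text
top tin unit ((-0.008096153847873211, -0.051285743713378906), 0.03219243511557579) [-0.039 -0.083] [ 0.023 -0.021] 0.07
side tin unit ((-0.009123604744672775, -0.04871118813753128), 0.03241634741425514) [-0.04  -0.079] [ 0.022 -0.016] 0.0699
finger 75 tipz 0.3367 [ 0.503 -0.19   0.336] [ 0.519 -0.173  0.358]
finger 57 tipz 0.2955 [ 0.492 -0.19   0.295] [ 0.509 -0.168  0.309]
finger 109 tipz 0.2621 [ 0.484 -0.209  0.26 ] [ 0.506 -0.167  0.282]
finger 67 tipz 0.2677 [ 0.433 -0.205  0.267] [ 0.456 -0.167  0.28 ]
finger 124 tipz 0.2017 [ 0.488 -0.224  0.202] [ 0.495 -0.167  0.252]
finger 51 tipz 0.1859 [ 0.495 -0.225  0.186] [ 0.506 -0.169  0.203]
finger 189 tipz 0.1164 [ 0.459 -0.208  0.116] [ 0.482 -0.178  0.149]
state [array([ 0.4715, -0.1973,  0.0864]), array([ 0.4715, -0.1973,  0.0864]), array([ 0.4715, -0.1973,  0.0864])] [ 0.4  0.4 -0.6] 9.8
[-0.03320451  0.05663188] (array([-0.001808  , -0.00137792,  0.00642206]), array([[ 0.99843902,  0.05581682,  0.00199921],
       [ 0.05581978, -0.9984398 , -0.00145837],
       [ 0.00191469,  0.00156769, -0.99999694]])) [345.06426168 236.4841092 ]
```

View pics/press.png

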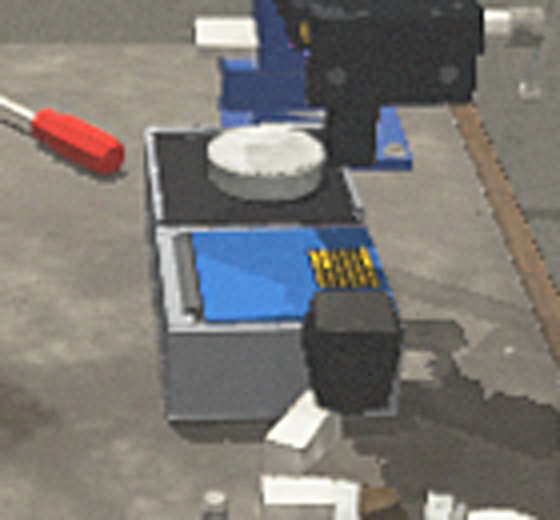

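The tin is centred in the tray (crop (267,160)). The ribbed pad is at crop (345,268), which is px (346,237) and matches the projected (345,236). The fingertips hang at crop (352,160), above the pad. I descend to just above it.

servo_tool(
  series=[
    [-0.002,-0.001,0.02,0,0,0,0],
    [0,0,0.02,0,0,0,0],
    [0,0,0.01,0,0,0,0],
    [0,0,0.003,0,0,0,0],
    [0,0,0,0,0,0,0],
    [0,0,0,0,0,0,0],
  ],
)

```text
t: 10.4
position: [0.4692, -0.1963, 0.0329]
ee_rot: [0.0, 1.0, 0.028, 0.001]
wrist_force: [-0.1, -0.7, 0.4]
grip_width: 0.005
```

```bash
python3 - <<'E'
from h import *
fing();print(w2u(state()["position"]))
E
```

```text
finger 63 tipz 0.2827 [ 0.503 -0.189  0.283] [ 0.517 -0.173  0.305]
finger 21 tipz 0.2508 [ 0.491 -0.191  0.251] [ 0.503 -0.167  0.256]
finger 26 tipz 0.2423 [ 0.496 -0.184  0.242] [ 0.505 -0.167  0.25 ]
finger 106 tipz 0.2087 [ 0.482 -0.21   0.207] [ 0.504 -0.167  0.229]
finger 73 tipz 0.2139 [ 0.431 -0.202  0.213] [ 0.453 -0.166  0.227]
finger 108 tipz 0.1485 [ 0.486 -0.226  0.148] [ 0.493 -0.167  0.196]
finger 43 tipz 0.1337 [ 0.493 -0.214  0.134] [ 0.503 -0.167  0.149]
finger 126 tipz 0.063 [ 0.457 -0.203  0.063] [ 0.478 -0.178  0.088]
state [array([ 0.4692, -0.1963,  0.033 ]), array([ 0.4692, -0.1963,  0.033 ]), array([ 0.4692, -0.1963,  0.033 ])] [-0.2 -0.4 -0.2] 10.45
[-0.03541424  0.05780687]
```

servo_tool(
  series=[
    [0,0,0.002,0,0,0,0],
    [0,0,0.002,0,0,0,0],
    [0,0,0.002,0,0,0,0],
    [0,0,0.002,0,0,0,0],
    [0,0,0.002,0,0,0,0],
    [0,0,0,0,0,0,0],
  ],
)

```text
t: 11.05
position: [0.4687, -0.1959, 0.0219]
ee_rot: [0.0, 1.0, 0.028, 0.0]
wrist_force: [0.6, -0.2, 1.7]
grip_width: 0.004
```

servo_tool(
  series=[
    [0,0,0.001,0,0,0,0],
    [0,0,0.001,0,0,0,0],
    [0,0,0,0,0,0,0],
  ],
)

```text
t: 11.35
position: [0.4687, -0.1959, 0.0204]
ee_rot: [0.0, 1.0, 0.028, 0.0]
wrist_force: [-1.9, 0.3, 7.1]
grip_width: -0.0
```

servo_tool(
  series=[
    [0,0,0.001,0,0,0,0],
    [0,0,0.001,0,0,0,0],
    [0,0,0,0,0,0,0],
  ],
)

```text
t: 11.65
position: [0.4689, -0.1961, 0.0193]
ee_rot: [0.0, 1.0, 0.028, 0.0]
wrist_force: [-4.5, 2.3, 15.1]
grip_width: 0.003
```

The force rose from 1.7 to 15 N within 4 mm, which suggests the firm stop. I check the hatch tilt by depth before releasing.

```bash
python3 - <<'E'
from h import *
for n in("side","top"):
    p,d=snapshot(n);W=world(n,d)
    m=(p[...,2]>p[...,0].astype(int)+60)&(W[...,2]>.03)&(W[...,2]<.16)
    U=(W[m][:,:2]-C)@np.array([[np.cos(Y),-np.sin(Y)],[np.sin(Y),np.cos(Y)]]);z=W[m][:,2]
    k=(abs(U[:,1]-.058)<.05)&(abs(U[:,0])<.056)&(z<.07);print(n,k.sum(),np.polyfit(U[k,0],z[k],1))
s=state();print(s["wrist_force"],s["ft_torque"])
E
```

```text
side 591 [0.11177547 0.05034803]
top 677 [0.10284351 0.04995817]
[-4.13976704  2.92273986 15.16738915] [ 0.33150764  0.67413973 -0.00225586]
```

The hatch slope is about -0.10 rad, so it is fully in. Release upwards.

servo_tool(
  series=[
    [0,0,-0.01,0,0,0,0],
    [0,0,-0.03,0,0,0,0],
    [-0.01,0,-0.04,0,0,0,0],
    [-0.02,0,-0.04,0,0,0,0],
    [-0.02,0,-0.04,0,0,0,0],
    [-0.02,0,-0.04,0,0,0,0],
    [-0.02,0,-0.04,0,0,0,0],
    [0,0,0,0,0,0,0],
    [0,0,0,0,0,0,0],
    [0,0,0,0,0,0,0],
    [0,0,0,0,0,0,0],
    [0,0,0,0,0,0,0],
    [0,0,0,0,0,0,0],
    [0,0,0,0,0,0,0],
    [0,0,0,0,0,0,0],
    [0,0,0,0,0,0,0],
    [0,0,0,0,0,0,0],
    [0,0,0,0,0,0,0],
    [0,0,0,0,0,0,0],
    [0,0,0,0,0,0,0],
  ],
)

```text
t: 13.75
position: [0.3786, -0.2008, 0.258]
ee_rot: [0.0, 1.0, 0.028, 0.0]
wrist_force: [0.4, -0.3, 0.5]
grip_width: 0.006
```

servo_tool(
  series=[
    [0,0,0,0,0,0,0],
    [0,0,0,0,0,0,0],
    [0,0,0,0,0,0,0],
    [0,0,0,0,0,0,0],
    [0,0,0,0,0,0,0],
    [0,0,0,0,0,0,0],
    [0,0,0,0,0,0,0],
    [0,0,0,0,0,0,0],
    [0,0,0,0,0,0,0],
    [0,0,0,0,0,0,0],
    [0,0,0,0,0,0,0],
    [0,0,0,0,0,0,0],
    [0,0,0,0,0,0,0],
    [0,0,0,0,0,0,0],
    [0,0,0,0,0,0,0],
  ],
)

```text
t: 15.25
position: [0.3786, -0.2008, 0.258]
ee_rot: [0.0, 1.0, 0.028, -0.0]
wrist_force: [-0.9, 0.0, 0.2]
grip_width: 0.003
```

```bash
python3 - <<'E'
from h import *
tin()
p,d=snapshot("side");W=world("side",d)
m=(p[...,2]>p[...,0].astype(int)+60)&(W[...,2]>.03)&(W[...,2]<.2)&(abs(W[...,1]+.195)<.06)&(abs(W[...,0]-.5)<.1)
q=W[m];print(len(q),q.min(0),q.max(0));s=state();print(s["position"],s["wrist_force"],s["t"])
cv2.imwrite("pics/end.png",p[...,::-1])
E
```

```text
top tin unit ((-0.008069531060755253, -0.05128802731633186), 0.032129447907209396) [-0.039 -0.083] [ 0.023 -0.02 ] 0.0701
side tin unit ((-0.01025480218231678, -0.047111887484788895), 0.033258020877838135) [-0.04 -0.08] [ 0.014 -0.015] 0.0699
189 [ 0.52353752 -0.23606961  0.06046918] [ 0.54499048 -0.145499    0.14748138]
[ 0.37862827 -0.20077727  0.25802466] [ 0.22262763 -0.03086806  0.02573896] 15.4
```

View pics/end.png

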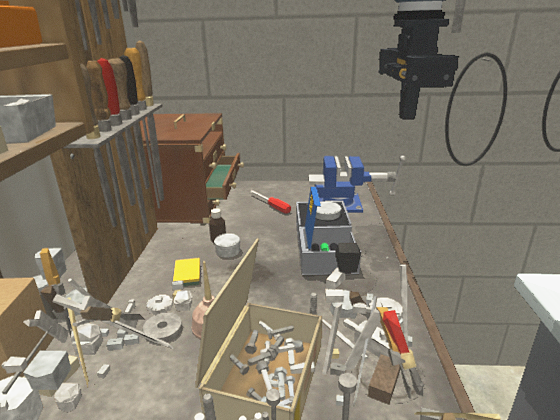

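The hatch stands upright at (313,215) with its top at 147 mm. The tin is in the tray at (327,210), the bystanders look unmoved and the arm is clear. Handing in.

```bash
python3 -c "
from cell import job_done;print(job_done())"
```

```text
the job is handed in; nothing more can be done
None
```

The hatch stands open by itself and the flat tin lies in the tray. I handed the job in at about 15.4 s. I pushed the tin sideways with the fingertips, without lifting it. I then pressed the ribbed pad once with the shut fingers, to about 15 N and a hatch slope of about -0.10 rad, and raised the arm clear.

**Last checks:**
- **Hatch:** it stands upright with its top at about 147 mm, and the arm touches nothing.
- **Tin:** it is at about (-9, -49) mm in the unit's frame, inside the tray. The two cameras differ by about 4 mm in y.
- **Bystanders:** they look unmoved in the final side picture. I did not measure their positions.

**One disagreement:** the reported TCP height was about 29 mm below the fingertips the side camera saw. I went by the camera, and the contact height on the hatch agreed with it.

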